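# Hook the vial caddy into the slotted upright

### The arm

A 7-joint arm with a two-finger parallel gripper is mounted at the origin on a cart in front of the work surface, level with it; the furniture and walls round the work are solid. World frame = base frame: x ahead of the robot, y to its left, z up, the work surface at z = 0. Lengths are in mm, angles in rad, forces in N, time in s.
With the tool pointing down it reaches from about 400 to 850 mm from the base axis. Payload 10.4 kg.
Tool frame: the origin (TCP) lies at the very end of the fingers, on their centre line; the grasp point (between the pads) lies 19 mm behind it; z points along the fingers, y is the line along which they close (so a half turn about z gives the same grasp; the last joint's range is limited). The gripper opens to 85 mm and grips with 20 to 120 N. Pads are 22 mm wide; open, the fingers measure 114 mm over their backs; the gripper's body (76 mm by 85 mm) begins 54 mm behind the grasp point. The pads swing forward as they close: fully open they stand 13 mm farther back than shut.
Start: joints at [1.142, 0.332, -0.065, 1.46, 0.022, 1.35, -0.088], TCP at [246.744, -574.255, 231.338] pointing down, gripper open.
Joint ranges: [-2.6, 2.6], [-0.5, 2.12], [-1.47, 1.34], [0.16, 2.42], [-1.27, 4.41], [0.06, 2.06], [-2.6, 2.6]. Speed limits (rad/s): [2.22, 2.22, 2.79, 2.79, 3.14, 3.14, 3.14].

### API

Orientations are given as [roll, pitch, yaw] about the fixed x, y, z axes, in that order (R = Rz(yaw) Ry(pitch) Rx(roll)).
In Python, from station import env gives the robot as it stands. The module is installed in compiled form; this text tells all that it offers.
- The arm moves only by the tool move_arm, never from a script. Its argument "targets" is a list of rows, each a list of 2 entries, a list of its own where there are three numbers: the shift along the world's x, y, z in normalised numbers (1 is 1000 mm), then the turn about the world's z in a scale on which 1.0 is 90 degrees. A call has 1 to 20 rows; each row is the pose to reach, as a shift and turn from the pose commanded when the call began; what a row does not reach only later rows make up. A row lasts 1/8 s, in which the tool goes at most 62.5 mm and 10.7 degrees, less where a joint would pass 70% of its speed; a pose out of reach is approached as far as the arm can. A shift or turn number past 1, either way, is cut back to 1. A call with a gripper value outside its range is refused whole. "jaw" is the opening, from -1 (shut) to 1 (fully open), set as the call begins (left out, the last holds). The fingers move at their own pace and stop on an object; "force" is the grip in N (left out, the last holds). Time passes only in rows, so rows that repeat a pose let the fingers close. It gives the time, the measured TCP pose, the force, the opening and the grip force at its end, in the units of the state.
- env.sense(): the state, without advancing time (a new reading comes with each control period).
- env.snapshot(name): name is "scene" or "top"; returns a dict with "pixels" (400x640x3 uint8, red, green, blue), "fov_y" (degrees; the focal length in pixels is half the picture's height over the tangent of half this angle, whatever the lens; pixels are square), "cx", "cy" (the principal point, pixels), "rvec" (rotation vector, rad) and "tvec" (3), from world to camera coordinates, as OpenCV has them. Camera axes: x right, y down, z forward; pixel columns grow to the right and rows downward; lengths in mm; the calibration is good to about 2 mm. A picture is of the moment at which its call begins. There is no depth.
- env.finish_job(): hands the job in; it is judged then, once.
The state is a dict: "time": time; "joint_pos": joint angles; "joint_vel": joint speeds; "joint_torque": joint torques, N m; "tool_pos": TCP position; "tcp_rot": TCP orientation; "force": force on the tool from outside, world axes, zero at the start; "ft_torque": the same for the moment, N m; "gripper_width": finger opening in mm; "finger_force": force on a finger pad.
Only numpy, scipy, OpenCV 4.12 (cv2) and the standard library are available. Lean on these libraries where they do the work, as an engineer would, in place of code of your own. Each camera call takes 0.05 s, during which the arm holds its last target. There are 200 camera calls.

### The job

Take the blue vial caddy by its middle rib, push its two hook tabs into the upper pair of slots in the upright, then press it down until the hooks are fully home and the red latch snaps out through the caddy's window, and let go. The slot plate may sit off-centre in its frame and a little forward or back, so feel for the slots gently and never force the caddy against the upright (stay below 40 N); leave the other things alone.

Things in the scene. Friction and masses are not known exactly. Their poses are not given: they have to be found in the camera images.
- caddy: Blue sheet-metal vial caddy standing on its flat underside, 0.18 to 0.29 kg. Origin: underside, at the rear face of its back plate, middle of the width. Axes: x backwards (to the hooks), y along the width, z up. Tray x -90 to 0 mm, 80 wide, rim 14 high. Back plate 4 thick (x -4 to 0), 80 wide, 64 high, with a window 18 wide at y 0, z 41.5 to 55.5.
- caddy_grip (a point): Grip point in the caddy's upright middle rib (black rubber sides), at caddy x -48, y 0, z 44 mm. The rib is 12 thick (y), x -76 to -20, top at z 60; grip it across y from above. Axes as the caddy's. The weight balances near here.
- caddy_tabs (a point): Point midway between the caddy's two steel hook tabs, on the rear face at caddy x 0, y 0, z 40 mm; axes as the caddy's. Tabs at y -28 and +28, 6 wide. From the rear face: a neck (caddy z 40 to 50) reaches back to x 13.5, with a lip at its end (x 6.5 to 13.5) down to z 30; so a hook is 20 high, centred at z 40, with a 6.5 gap between back plate and lip.
- upright: Slotted upright that stands fixed. Origin: centre of the base's underside; z up; its front faces -x of this frame, the caddy hangs there. Grey base 130 (x) x 150 (y) x 14 mm. Aluminium posts 14 wide at y -64 and +64, 203 high, front faces at x -12. Between them a steel slot plate 92 wide, 5 thick, z 16 to 194, front face at x -10 give or take 5 (see slots); open space behind it.
- slots (a point): Upright's middle, nominal slot plate front face (upright x -10, y 0), mid-height of the upper slots (z 150 mm); axes as the upright's. Slots 9 wide, 25 high, 28 either side of the PLATE's middle; more rows at z 105, 60. The plate is clamped up to 8 mm off in y and 5 mm off in x (height exact), NOT reported: feel for it. Tabs enter within 1.5 mm sideways, 2.5 mm up or down of centre.
- home (a point): Where the caddy's origin ends up (but for the plate's unreported shift in x and y): on the slot plate's nominal front face, z 97.5 mm; axes as the upright's. Necks then rest on the upper slots' lower edges. With the back plate flat on the slot plate, the lips pass down behind it with 1.5 mm play. The tabs enter with the caddy's origin 12.5 mm above this (10 to 15).
- latch (a joint): Red spring latch on the slot plate's middle between the two upper slots (10 wide, 8 high, centre at z 145.5 mm), standing 6 mm out of the face. Reads 0 fully out, 0.006 pressed flush; spring 3 N at first, 6 N flush. The caddy's back plate presses it in when the tabs go through; it snaps out through the caddy's window, back to 0, once the caddy is down within about 2.5 mm of home.
- timer: Red and white round timer, 72 across, 39 mm high; bystander, leave alone. Origin: centre of its underside.
- vial_2: Vial with blue cap, 22 across, 43 mm high; bystander, leave alone. Origin: centre of its underside.
- vial_3: Vial with red cap, 22 across, 43 mm high; bystander, leave alone. Origin: centre of its underside.
- vial_5: Vial with amber cap, 22 across, 43 mm high; bystander, leave alone. Origin: centre of its underside.
- tally_counter: Pale round tally counter, 62x47x21 mm; bystander, leave alone. Origin: centre of its underside.
- marker_pen: Red and white marker pen, 135 mm long, lying; bystander, leave alone. Origin: centre of its underside.

How it is judged (in metres and radians):
On the way, in this order (a step that is already met when the one before it is completed fails the run):
1. the caddy is lifted clear of the table (height (world z) of caddy above 0.03 m), for 0.1 s.
2. the hook tabs are through the upper slots, the back plate pressing the latch in, not yet down (x of caddy in the frame of home between -0.009 and 0.009 m and z of caddy in the frame of home between 0.005 and 0.018 m and value of joint latch above 0.004 m), for 0.1 s.
At the end, for the whole second after the job is handed in: The caddy hangs at rest in the upper slots: back plate within 9 mm of home in depth (the plate itself may sit 5 mm off), at most 2.5 mm above (3 mm below) its home height, within 12 mm of the upright's middle, upright within 0.1 rad, and the latch out again (below 1.5 mm) (x of caddy in the frame of home between -0.009 and 0.009 m and y of caddy in the frame of home between -0.012 and 0.012 m and z of caddy in the frame of home between -0.003 and 0.0025 m and angle between caddy's own z axis and vertical below 0.1 rad and value of joint latch below 0.0015 m and linear speed of caddy below 0.02 m/s); the robot touches nothing.
It fails at once if the caddy or the robot is forced against the upright with more than 40 N (contact force between any of caddy, the arm, the fingers and upright above 40 N).
It fails at once if a bystander is shifted by more than 30 mm (distance of any of timer, vial_2, vial_3, vial_5, tally_counter, marker_pen from where it was at the start of the episode above 0.03 m).
It also fails if it takes over 61 s, if anything falls off the work surface, if the arm or the gripper's body presses on something with over 40 N, if the wrist force passes 120 N, or if a joint passes its speed limit or range.

## Working session

There is one attempt and no reset: what is moved stays moved. The work goes in short steps, Python scripts to look and compute and a tool call to move; the robot and the scene stay as the last step left them, time stands still between calls to the robot, and variables do not carry over. Pictures are saved under pics/ and viewed, at most 10 in all, crops included, and the job is handed in when it is done.

Besides the shell and the picture viewer there is one more tool, called after "Emit:" as a command line: name --argument value ..., lists and objects as JSON in quotes. move_arm: Moves the arm, as the interface text tells. Its arguments: {"type":"object","properties":{"targets":{"type":"array"},"jaw":{"type":"number"},"force":{"type":"number"}},"required":["targets"]}

```bash
mkdir -p pics
cat > h.py <<'E'
import numpy as np, cv2
from station import env
def snap(n,f=None):
    s=env.snapshot(n)
    if f: cv2.imwrite('pics/'+f,s['pixels'][:,:,::-1])
    return s
def cam(s):
    R,_=cv2.Rodrigues(np.array(s['rvec'],float)); t=np.array(s['tvec'],float).ravel()
    f=200/np.tan(np.radians(s['fov_y'])/2); return R,t,f
def ray(s,u,v,z):
    R,t,f=cam(s); d=R.T@np.array([(u-s['cx'])/f,(v-s['cy'])/f,1]); c=-R.T@t
    return c+d*(z-c[2])/d[2]
def proj(s,P):
    R,t,f=cam(s); p=(R@np.atleast_2d(P).T).T+t; return p[:,:2]/p[:,2:]*f+[s['cx'],s['cy']]
E
python3 - <<'E'
from h import *
for n in ("scene","top"):
    s=snap(n,n+'0.png'); R,t,f=cam(s); print(n,s['fov_y'],s['cx'],s['cy'],-R.T@t,R.round(2).tolist())
print(env.sense())
E
```

```text
scene 54.92135108671681 313.340295952574 198.25277504997422 [ 49.5070113  454.4387867  622.59947737] [[-0.68, -0.74, -0.0], [-0.44, 0.41, -0.8], [0.59, -0.54, -0.6]]
top 49.663866047531585 324.3811861759891 197.28854681751622 [ 325.83975794  -13.7456814  1274.40582716] [[-0.02, -1.0, 0.0], [-0.98, 0.02, -0.18], [0.18, -0.01, -0.98]]
{'time': 0.1, 'joint_pos': array([ 1.14242374,  0.33286125, -0.06466653,  1.46086443,  0.02162355,
        1.34989137, -0.0884916 ]), 'joint_vel': array([-5.37168261e-04, -9.96475058e-05, -7.34558548e-04, -2.70238394e-03,
       -6.79204800e-05, -1.61108663e-03,  4.74366403e-04]), 'joint_torque': array([ 1.51176966e-03, -6.26750779e+01,  4.92741633e-02, -3.92429852e+01,
        1.62235141e-02,  7.03603146e-03, -1.21161023e-06]), 'tool_pos': array([ 246.54406375, -573.95141942,  230.55918885]), 'tcp_rot': array([-3.14026726e+00,  9.26476078e-05,  4.05773952e-01]), 'force': array([ 0.17052118, -0.04608074, -1.16130203]), 'ft_torque': array([ 0.01789709, -0.06010142,  0.02519083]), 'finger_force': 0.0, 'gripper_width': 85.3300452613126}
```

View pics/scene0.png

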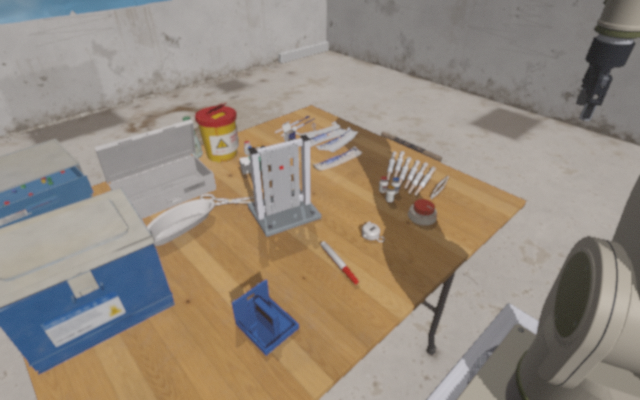

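View pics/top0.png

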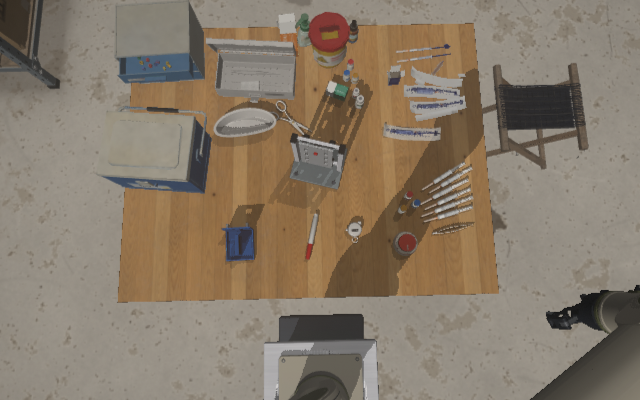

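The scene view shows the caddy at about (265,318) and the upright at (283,185), with its red latch at (281,168). In the top view the caddy is at (240,243) and the upright at (318,160). I'll zoom in on both.

Run:
```python
from h import *
a=snap('scene')['pixels'];b=snap('top')['pixels']
def c(i,u,v,w,h,k): return cv2.resize(i[v:v+h,u:u+w,::-1],(w*k,h*k),interpolation=cv2.INTER_CUBIC)
r1=np.hstack([c(a,225,275,80,80,5)[:300*2//2+100],c(a,240,130,80,80,5)[:400,:400]])
r2=np.hstack([c(b,215,215,50,50,4),c(b,285,125,70,70,4)[:200]])
r2=cv2.copyMakeBorder(r2,0,0,0,800-r2.shape[1],cv2.BORDER_CONSTANT)
cv2.imwrite('pics/z.png',np.vstack([r1,r2]))
```

```text
(no output)
```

View pics/z.png

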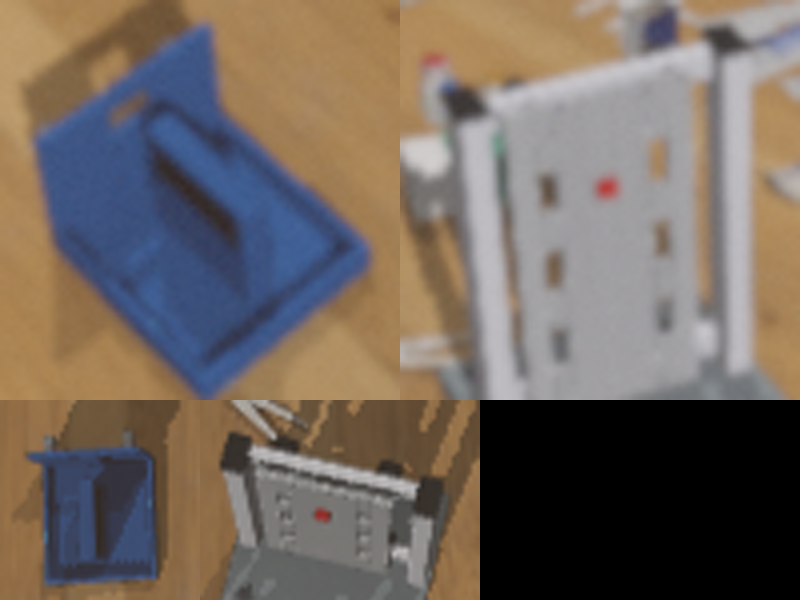

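```bash
cat >> h.py <<'E'
def tri(sa,pa,sb,pb):
    M=[]
    for s,p in((sa,pa),(sb,pb)):
        R,t,f=cam(s); K=np.array([[f,0,s['cx']],[0,f,s['cy']],[0,0,1]]); M.append(K@np.c_[R,t])
    X=cv2.triangulatePoints(M[0],M[1],np.array(pa,float).reshape(2,1),np.array(pb,float).reshape(2,1)); return (X[:3]/X[3]).ravel()
def blob(s,cond,u0,v0,w,h):
    p=s['pixels'][v0:v0+h,u0:u0+w].astype(int); m=cond(p[...,0],p[...,1],p[...,2]); y,x=np.nonzero(m)
    return m,(x.mean()+u0,y.mean()+v0)
E
python3 - <<'E'
from h import *
a=snap('scene');b=snap('top')
red=lambda r,g,b_:(r>110)&(g<90)&(b_<90)&(r>1.8*g)
_,pa=blob(a,red,270,160,25,15); _,pb=blob(b,red,305,145,20,15)
print('latch',pa,pb,tri(a,pa,b,pb),ray(a,*pa,145.5),ray(b,*pb,145.5))
for n,p in (('s slotL',(269.4,168)),('s slotR',(291.6,161.6))): print(n,ray(a,*p,150))
for n,s,p in (('L',a,(253,150)),('R',a,(305.6,137.5)),('L',b,(294.2,136)),('R',b,(342.5,147))): print('cap',n,ray(s,*p,203))
blue=lambda r,g,b_:(b_>1.5*r)&(b_>50)&(b_>g*1.25)
for s,box in ((a,(225,270,85,90)),(b,(215,215,50,55))):
    m,_=blob(s,blue,*box); c=max(cv2.findContours(m.astype(np.uint8),0,2)[0],key=cv2.contourArea)
    q=cv2.approxPolyDP(c,2,True)[:,0]+box[:2]; print(q.tolist())
for z in (0,14,64):
  print(z,'scene',[(k,ray(a,*p,z)[:2].round(1).tolist()) for k,p in dict(TL=(232.6,303),TR=(266.6,280),FR=(298.6,325),FL=(266.6,353.4)).items()])
  print(z,'top',[(k,ray(b,*p,z)[:2].round(1).tolist()) for k,p in dict(TL=(222.2,228.5),TR=(253.5,227.2),FR=(253,259.5),FL=(226.5,260)).items()])
E
```

```text
latch (np.float64(280.8333333333333), np.float64(167.16666666666666)) (np.float64(314.85714285714283), np.float64(153.28571428571428)) [657.8560439    2.04176895 146.59582158] [6.58255176e+02 4.69564546e-01 1.45500000e+02] [658.80009841   2.64619374 145.5       ]
s slotL [667.46697886  26.18262782 150.        ]
s slotR [654.45592638 -29.02324013 150.        ]
cap L [680.84906844  56.06629253 203.        ]
cap R [645.95207445 -66.3589075  203.        ]
cap L [689.45608815  54.44366168 203.        ]
cap R [657.06858912 -69.75152288 203.        ]
[[264, 281], [233, 302], [239, 326], [267, 353], [297, 328], [297, 324], [267, 296]]
[[223, 229], [226, 230], [226, 250], [226, 231], [229, 232], [231, 256], [240, 255], [237, 235], [240, 232], [238, 229], [251, 229], [252, 234], [242, 255], [250, 254], [253, 257], [237, 259], [253, 258], [252, 230], [249, 227]]
0 scene [('TL', [515.8, 246.1]), ('TR', [517.7, 160.9]), ('FR', [389.2, 182.9]), ('FL', [383.5, 261.8])]
0 top [('TL', [477.0, 283.1]), ('TR', [478.8, 190.6]), ('FR', [384.1, 191.3]), ('FL', [384.4, 268.6])]
14 scene [('TL', [505.3, 250.8]), ('TR', [507.1, 167.5]), ('FR', [381.5, 189.0]), ('FL', [375.9, 266.2])]
14 top [('TL', [475.4, 279.8]), ('TR', [477.1, 188.3]), ('FR', [383.4, 189.1]), ('FL', [383.7, 265.5])]
64 scene [('TL', [467.9, 267.5]), ('TR', [469.5, 191.1]), ('FR', [354.3, 210.8]), ('FL', [349.1, 281.6])]
64 top [('TL', [469.4, 268.2]), ('TR', [471.1, 180.3]), ('FR', [381.1, 181.0]), ('FL', [381.4, 254.5])]
```

Run:
```python
from h import *
a=snap('scene');b=snap('top')
# rib top edge ends: scene crop far end ~ (165,115), near end ~(250,215); top view rib centre line
for n,s,p in (('far',a,(258,297)),('near',a,(275,319)),('far',b,(237,234)),('near',b,(239.5,253))): print(n,ray(s,*p,60).round(1))
i=b['pixels'][215:270,215:265,::-1]; j=a['pixels'][275:345,235:305,::-1]
cv2.imwrite('pics/r.png',np.hstack([cv2.resize(i,(400,560)[::1],interpolation=2)[20*0:440],cv2.resize(j,(400,440),interpolation=2)]))
```

```text
far [450.9 224.9  60. ]
near [392.9 231.1  60. ]
far [453.4 227.2  60. ]
near [400.2 219.5  60. ]
```

Units first: shifts go in shares of 1000 mm and turns go in shares of 90 degrees. So 801 mm / 1000 = 0.801, 560 mm / 1000 = 0.56, -22 degrees / 90 = -0.2444.

Emit:
move_arm --targets '[[[0.04,0.05,0],-0.0444],[[0.08,0.105,0],-0.0889],[[0.12,0.16,0],-0.1333],[[0.16,0.215,0],-0.1778],[[0.19,0.27,0],-0.2222],[[0.21,0.325,0],-0.2444],[[0.225,0.38,0],-0.2444],[[0.23,0.44,0],-0.2444],[[0.23,0.5,0],-0.2444],[[0.23,0.56,0],-0.2444],[[0.225,0.62,0],-0.2444],[[0.215,0.68,0],-0.2444],[[0.195,0.735,0],-0.2444],[[0.17,0.79,0],-0.2444],[[0.17,0.801,0],-0.2444],[[0.17,0.801,0],-0.2444]]' --jaw 0.2

```text
time: 2.4
tool_pos: [416.8, 226.9, 231.4]
tcp_rot: [3.141, -0.0, 0.023]
force: [0.1, -1.2, 0.8]
gripper_width: 51.2
finger_force: 0.0
```

View pics/r.png

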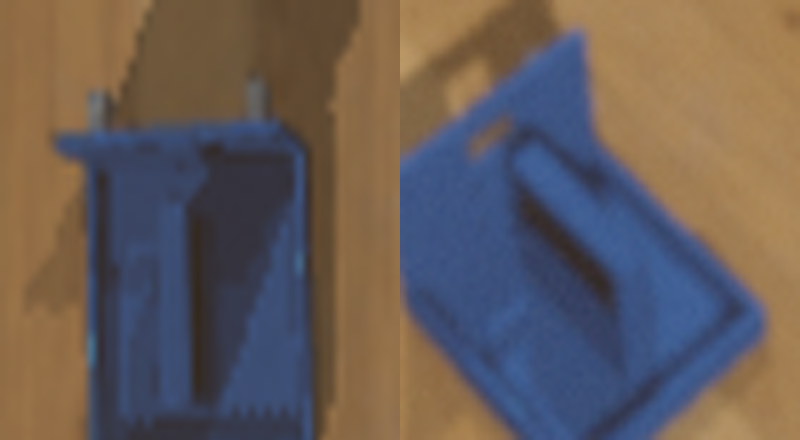

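The top view shows the rib at u≈236.7, v 234–255, which puts it near y 227, under the tool. I'll lower onto it and grip.

Emit:
move_arm --targets '[[[0,0.0005,-0.05],0],[[0,0.0005,-0.1],0],[[0,0.0005,-0.14],0],[[0,0.0005,-0.17],0],[[0,0.0005,-0.19],0],[[0,0.0005,-0.203],0],[[0,0.0005,-0.203],0]]'

```text
time: 3.28
tool_pos: [416.8, 226.1, 27.8]
tcp_rot: [3.141, 0.001, 0.02]
force: [0.1, 0.5, -0.2]
gripper_width: 51.2
finger_force: 0.0
```

Emit:
move_arm --targets '[[[0,0,0],0],[[0,0,0],0],[[0,0,0],0],[[0,0,0],0],[[0,0,0],0],[[0,0,0],0]]' --jaw -1 --force 60

```text
time: 4.03
tool_pos: [417.4, 227.5, 29.2]
tcp_rot: [-3.141, -0.002, 0.022]
force: [-0.8, -1.0, 7.5]
gripper_width: 11.2
finger_force: 59.9
```

Run:
```python
from h import *
a=snap('scene');b=snap('top')
i=b['pixels'][205:275,200:280,::-1]; j=a['pixels'][265:365,215:315,::-1]
cv2.imwrite('pics/g.png',np.hstack([cv2.resize(i,(400,400),interpolation=2),cv2.resize(j,(400,400),interpolation=2)]))
s=env.sense();print(s['tool_pos'],s['tcp_rot'],s['force'],s['joint_pos'].round(2))
```

```text
[417.36987044 227.52228053  29.16667   ] [-3.14141809e+00 -1.47193329e-03  2.17633963e-02] [-1.60905148 -0.82390555  5.26202903] [ 0.06  0.32 -0.72  2.02  0.27  0.89 -2.36]
```

View pics/g.png

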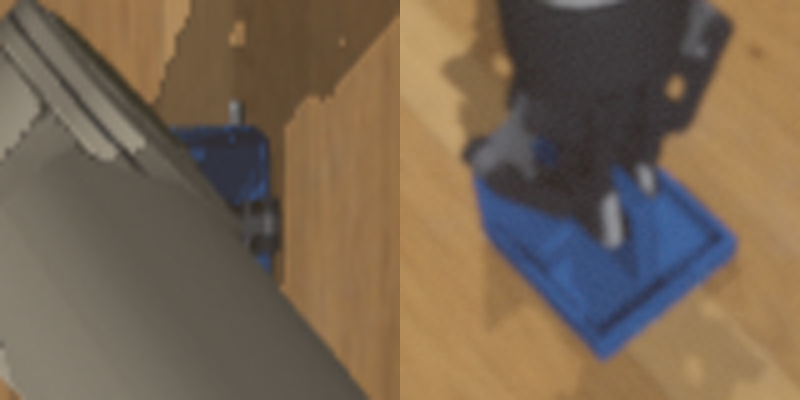

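The grip holds (width 11.2, 60 N). I'll lift and carry the caddy to a standoff about 40 mm in front of the slots.

Scaled: -203 mm / 1000 = -0.203, 155 mm / 1000 = 0.155, -16.4 degrees / 90 = -0.1822.

Emit:
move_arm --targets '[[[0,0,0.01],0],[[0,0,0.03],0],[[0,0,0.06],0],[[0,0,0.09],0],[[0.01,-0.01,0.11],-0.0222],[[0.03,-0.04,0.11],-0.0556],[[0.06,-0.08,0.11],-0.0889],[[0.09,-0.12,0.11],-0.1222],[[0.12,-0.16,0.11],-0.1556],[[0.145,-0.19,0.11],-0.1822],[[0.155,-0.203,0.11],-0.1822],[[0.155,-0.203,0.11],-0.1822],[[0.155,-0.203,0.11],-0.1822]]'

```text
time: 5.75
tool_pos: [571.0, 26.0, 138.5]
tcp_rot: [-3.141, 0.001, -0.262]
force: [-0.3, 0.7, -3.2]
gripper_width: 10.8
finger_force: 58.5
```

Run:
```python
from h import *
a=snap('scene');b=snap('top')
i=b['pixels'][115:195,265:365,::-1]; j=a['pixels'][115:235,220:340,::-1]
cv2.imwrite('pics/s.png',np.hstack([cv2.resize(i,(400,320),interpolation=2)[:,:],cv2.resize(j,(400,400),interpolation=2)[:320]]))
cv2.imwrite('pics/s.png',np.hstack([cv2.copyMakeBorder(cv2.resize(i,(400,320),interpolation=2),0,80,0,0,0),cv2.resize(j,(400,400),interpolation=2)]))
s=env.sense();print(s['tool_pos'],s['tcp_rot'],s['force'],s['ft_torque'],s['joint_pos'].round(2),s['finger_force'])
```

```text
[571.0975142   25.74947119 138.5635805 ] [-3.14144181e+00  1.30332988e-04 -2.62123963e-01] [-0.95040164  0.16479118 -3.5597644 ] [ 0.01666761 -0.04671037 -0.04441867] [ 0.34  0.34 -0.56  1.7   0.19  1.16 -2.1 ] 58.50988447666168
```

View pics/s.png

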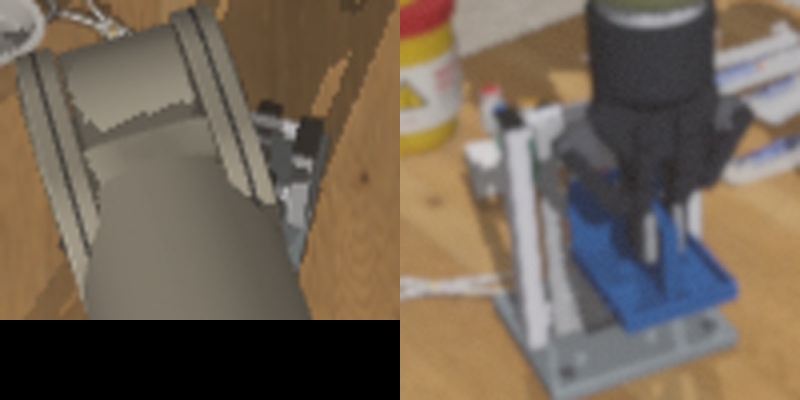

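The scene view shows the caddy held level in front of the plate. Its front-bottom corners are at about (289.6,213.4) and (321.1,203.5), and the base's front corners at (267,233) and (321,218.5). I'll check its yaw and offset.

Run:
```python
from h import *
a=env.snapshot('scene')
A=ray(a,289.6,213.4,109.3);B=ray(a,321.1,203.5,109.3); print('caddy front',A,B,(A+B)/2,np.linalg.norm(A-B),np.arctan2(-(A-B)[0],(A-B)[1]))
A=ray(a,267.1,233.5,2);B=ray(a,321.4,218.5,2); print('base front',A,B,(A+B)/2,np.linalg.norm(A-B),np.arctan2(-(A-B)[0],(A-B)[1]))
# blue lower contour & grey base contour for line fits
p=a['pixels'].astype(int); m=(p[...,2]>1.5*p[...,0])&(p[...,2]>50)
L=[(u,max(v for v in range(150,225) if m[v,u])) for u in range(292,318)]
vx,vy,x0,y0=cv2.fitLine(np.array(L,np.float32),2,0,.01,.01).ravel()
f=lambda u:(u,y0+(u-x0)*vy/vx+.5)
A,B=ray(a,*f(292),109.3),ray(a,*f(318),109.3); print('caddy line yaw',np.arctan2(-(A-B)[0],(A-B)[1]),A,B)
g=(abs(p[...,0]-p[...,2])<25)  # grey vs brown
L=[(u,max(v for v in range(205,245) if g[v,u])) for u in range(272,318)]; print(L[::5])
vx,vy,x0,y0=cv2.fitLine(np.array(L,np.float32),2,0,.01,.01).ravel()
A,B=ray(a,*f(272),0),ray(a,*f(318),0); print('base line yaw',np.arctan2(-(A-B)[0],(A-B)[1]),A,B)
```

```text
caddy front [549.20095837  66.4323587  109.3       ] [528.95642603  -5.9559793  109.3       ] [539.0786922  30.2381897 109.3      ] 75.16590030095638 -0.27269864294449514
base front [631.46939849  73.64662753   2.        ] [583.93556841 -60.423633     2.        ] [607.70248345   6.61149727   2.        ] 142.24731899563832 -0.3407173334075827
caddy line yaw -0.22900427265109735 [545.66521305  62.79004197 109.3       ] [531.28992116   1.11820294 109.3       ]
[(272, 234), (277, 232), (282, 231), (287, 229), (292, 227), (297, 225), (302, 224), (307, 222), (312, 220), (317, 219)]
base line yaw -0.25781206468989026 [622.68875651  65.81687627   0.        ] [590.78895439 -55.16228897   0.        ]
```

Upright yaw is about -0.26, which matches the tool. Next I'll approach along (0.966, -0.257) and feel for contact.

Scaled: 19 mm / 1000 = 0.019, 14.5 mm / 1000 = 0.0145.

Emit:
move_arm --targets '[[[0.005,-0.003,0.001],0],[[0.01,-0.0045,0.001],0],[[0.0145,-0.0055,0.001],0],[[0.019,-0.0065,0.001],0],[[0.019,-0.0065,0.001],0],[[0.019,-0.0065,0.001],0]]'

```text
time: 6.65
tool_pos: [590.7, 17.9, 139.3]
tcp_rot: [3.142, 0.0, -0.264]
force: [0.9, -0.0, -2.4]
gripper_width: 11.0
finger_force: 58.5
```

Scaled: 4 mm / 1000 = 0.004, 3 mm / 1000 = 0.003.

Emit:
move_arm --targets '[[[0.001,-0.0003,0],0],[[0.002,-0.0005,0],0],[[0.003,-0.0008,0],0],[[0.004,-0.001,0],0],[[0.004,-0.001,0],0]]'

```text
time: 7.28
tool_pos: [594.8, 16.7, 139.3]
tcp_rot: [3.142, 0.0, -0.264]
force: [-0.9, -0.3, -2.3]
gripper_width: 11.1
finger_force: 58.5
```

Emit:
move_arm --targets '[[[0.0005,-0.0001,0],0],[[0.001,-0.0003,0],0],[[0.0015,-0.0004,0],0],[[0.002,-0.0005,0],0]]'

```text
time: 7.78
tool_pos: [596.8, 16.2, 139.3]
tcp_rot: [3.142, 0.0, -0.264]
force: [0.1, -0.2, -3.1]
gripper_width: 11.3
finger_force: 58.5
```

Scaled: 2 mm / 1000 = 0.002, 1.5 mm / 1000 = 0.0015.

Emit:
move_arm --targets '[[[0.0005,-0.0001,0],0],[[0.001,-0.0003,0],0],[[0.0015,-0.0004,0],0],[[0.002,-0.0005,0],0]]'

```text
time: 8.28
tool_pos: [598.8, 15.7, 139.3]
tcp_rot: [3.141, -0.0, -0.264]
force: [-0.6, 0.6, -3.2]
gripper_width: 11.1
finger_force: 58.5
```

Scaled: 2 mm / 1000 = 0.002, 1.5 mm / 1000 = 0.0015.

Emit:
move_arm --targets '[[[0.0005,-0.0001,0],0],[[0.001,-0.0003,0],0],[[0.0015,-0.0004,0],0],[[0.002,-0.0005,0],0]]'

```text
time: 8.78
tool_pos: [600.8, 15.2, 139.3]
tcp_rot: [3.142, -0.0, -0.264]
force: [0.3, 0.2, -2.8]
gripper_width: 11.2
finger_force: 58.5
```

Scaled: 2 mm / 1000 = 0.002, 1.5 mm / 1000 = 0.0015.

Emit:
move_arm --targets '[[[0.0005,-0.0001,0],0],[[0.001,-0.0003,0],0],[[0.0015,-0.0004,0],0],[[0.002,-0.0005,0],0]]'

```text
time: 9.28
tool_pos: [602.5, 14.8, 139.3]
tcp_rot: [3.141, 0.001, -0.264]
force: [-3.4, 0.0, -0.4]
gripper_width: 11.0
finger_force: 58.7
```

Scaled: 2 mm / 1000 = 0.002, 1.5 mm / 1000 = 0.0015.

Emit:
move_arm --targets '[[[0.0005,-0.0001,0],0],[[0.001,-0.0003,0],0],[[0.0015,-0.0004,0],0],[[0.002,-0.0005,0],0]]'

```text
time: 9.78
tool_pos: [604.6, 14.3, 139.3]
tcp_rot: [3.141, 0.0, -0.264]
force: [-4.4, 0.2, -0.1]
gripper_width: 11.0
finger_force: 58.7
```

The force is rising like the latch spring (3 to 6 N), so the tabs look to be through. I'll continue slowly.

Scaled: 2 mm / 1000 = 0.002, 1.5 mm / 1000 = 0.0015.

Emit:
move_arm --targets '[[[0.0005,-0.0001,0],0],[[0.001,-0.0003,0],0],[[0.0015,-0.0004,0],0],[[0.002,-0.0005,0],0],[[0.002,-0.0005,0],0]]'

```text
time: 10.4
tool_pos: [606.6, 13.7, 139.2]
tcp_rot: [3.141, 0.001, -0.264]
force: [-5.1, 0.2, 0.1]
gripper_width: 11.2
finger_force: 58.7
```

Emit:
move_arm --targets '[[[0.0005,-0.0001,0],0],[[0.001,-0.0003,0],0],[[0.001,-0.0003,0],0]]'

```text
time: 10.78
tool_pos: [607.4, 13.5, 139.2]
tcp_rot: [3.141, 0.001, -0.264]
force: [-7.8, 1.3, 0.1]
gripper_width: 10.8
finger_force: 59.0
```

Emit:
move_arm --targets '[[[0.0003,-0.0001,0],0],[[0.0007,-0.0002,0],0],[[0.0007,-0.0002,0],0]]'

```text
time: 11.15
tool_pos: [607.4, 13.5, 139.2]
tcp_rot: [3.141, 0.002, -0.264]
force: [-10.3, 0.3, 2.4]
gripper_width: 10.9
finger_force: 59.4
```

The back plate is flat on the slot plate (10 N, stopped). I'll slide it down while watching the force.

Emit:
move_arm --targets '[[[0,0,-0.001],0],[[0,0,-0.002],0],[[0,0,-0.003],0],[[0,0,-0.004],0]]'

```text
time: 11.65
tool_pos: [607.6, 14.1, 135.4]
tcp_rot: [3.142, 0.002, -0.264]
force: [-10.4, 1.9, 4.0]
gripper_width: 11.1
finger_force: 59.5
```

Scaled: -3 mm / 1000 = -0.003, -2.2 mm / 1000 = -0.0022.

Emit:
move_arm --targets '[[[0,0,-0.0007],0],[[0,0,-0.0014],0],[[0,0,-0.0022],0],[[0,0,-0.003],0]]'

```text
time: 12.15
tool_pos: [607.6, 14.2, 132.4]
tcp_rot: [-3.142, 0.002, -0.263]
force: [-10.6, 3.1, 3.7]
gripper_width: 10.9
finger_force: 59.5
```

Scaled: -3 mm / 1000 = -0.003, -2.2 mm / 1000 = -0.0022.

Emit:
move_arm --targets '[[[0,0,-0.0007],0],[[0,0,-0.0014],0],[[0,0,-0.0022],0],[[0,0,-0.003],0]]'

```text
time: 12.65
tool_pos: [607.6, 14.2, 129.4]
tcp_rot: [-3.141, 0.002, -0.263]
force: [-9.7, 2.8, 1.7]
gripper_width: 11.1
finger_force: 59.1
```

Scaled: -2 mm / 1000 = -0.002, -1.5 mm / 1000 = -0.0015.

Emit:
move_arm --targets '[[[0,0,-0.0005],0],[[0,0,-0.001],0],[[0,0,-0.0015],0],[[0,0,-0.002],0]]'

```text
time: 13.15
tool_pos: [607.6, 14.3, 127.5]
tcp_rot: [-3.141, 0.002, -0.263]
force: [-10.2, 2.4, 2.8]
gripper_width: 11.7
finger_force: 59.3
```

Scaled: -1.2 mm / 1000 = -0.0012, -0.8 mm / 1000 = -0.0008.

Emit:
move_arm --targets '[[[0,0,-0.0004],0],[[0,0,-0.0008],0],[[0,0,-0.0012],0],[[0,0,-0.0012],0]]'

```text
time: 13.65
tool_pos: [607.7, 14.3, 126.7]
tcp_rot: [-3.142, 0.002, -0.263]
force: [-12.6, 2.0, 7.1]
gripper_width: 11.3
finger_force: 60.0
```

Scaled: -0.8 mm / 1000 = -0.0008, -0.4 mm / 1000 = -0.0004.

Emit:
move_arm --targets '[[[0,0,-0.0004],0],[[0,0,-0.0008],0],[[0,0,-0.0008],0]]'

```text
time: 14.02
tool_pos: [607.7, 14.3, 126.6]
tcp_rot: [3.141, 0.001, -0.263]
force: [-14.4, 1.6, 12.5]
gripper_width: 11.1
finger_force: 60.9
```

It bottomed out at z 126.6, matching home. I'll unload, let go, and retreat upward.

Scaled: 1.6 mm / 1000 = 0.0016, -1 mm / 1000 = -0.001.

Emit:
move_arm --targets '[[[-0.0007,0.0002,0.001],0],[[-0.001,0.0003,0.0016],0],[[-0.001,0.0003,0.0016],0]]'

```text
time: 14.4
tool_pos: [607.5, 14.1, 126.9]
tcp_rot: [-3.141, -0.0, -0.264]
force: [-4.4, 3.4, -2.7]
gripper_width: 11.2
finger_force: 58.7
```

Emit:
move_arm --targets '[[[0,0,0],0],[[0,0,0],0],[[0,0,0],0],[[0,0,0],0],[[0,0,0],0]]' --jaw -0.3

```text
time: 15.02
tool_pos: [607.5, 13.5, 127.0]
tcp_rot: [3.141, -0.0, -0.264]
force: [0.0, 0.1, -0.0]
gripper_width: 29.8
finger_force: 0.0
```

Emit:
move_arm --targets '[[[0,0,0.005],0],[[0,0,0.015],0],[[0,0,0.03],0],[[0,0,0.06],0],[[-0.02,0,0.09],0],[[-0.06,0,0.11],0],[[-0.1,-0.04,0.11],0],[[-0.12,-0.09,0.11],0],[[-0.12,-0.15,0.11],0],[[-0.12,-0.21,0.11],0],[[-0.12,-0.27,0.11],0],[[-0.12,-0.27,0.11],0]]'

```text
time: 16.52
tool_pos: [486.1, -261.8, 237.5]
tcp_rot: [3.14, -0.0, -0.272]
force: [0.7, 0.8, 0.2]
gripper_width: 29.9
finger_force: 0.0
```

Run:
```python
from h import *
a=snap('scene');b=snap('top')
i=b['pixels'][115:195,265:365,::-1]; j=a['pixels'][115:235,220:340,::-1]
cv2.imwrite('pics/e.png',np.hstack([cv2.copyMakeBorder(cv2.resize(i,(400,320),interpolation=2),0,80,0,0,0),cv2.resize(j,(400,400),interpolation=2)]))
s=env.sense();print(s['time'],s['tool_pos'],s['force'])
```

```text
16.625 [ 487.58838229 -256.53009049  237.68922243] [-0.07087288  0.15298995 -0.37436737]
```

View pics/e.png

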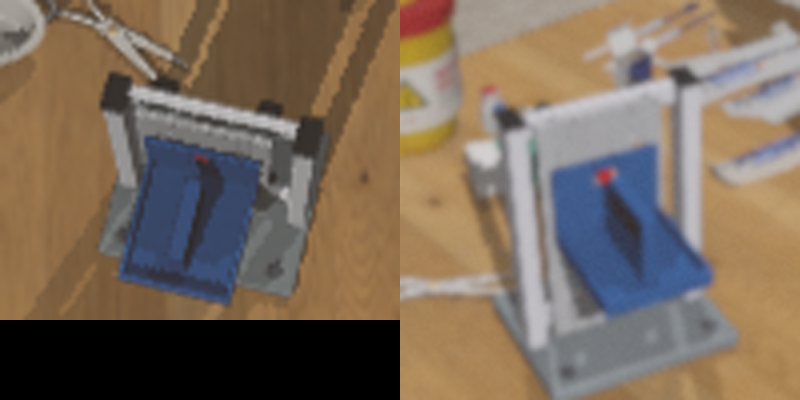

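The caddy hangs flat on the plate, with the red latch showing through its window (scene crop at (605,177), top crop at (203,160)). The robot is clear, so I'll hand the job in.

```bash
python3 -c "
from station import env
print(env.finish_job())"
```

```text
the job is handed in; nothing more can be done
None
```

The caddy hangs in the upper slots with the red latch showing through its window, the gripper is clear, and the job is handed in at about 17 s. Measured tool force peaked at about 19 N. The hand-in returned no verdict.

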